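# Close a click-cap jar in the jar holder

## Robot

A 6-joint arm with a two-finger parallel gripper is mounted at the origin on a cart in front of the work surface, level with it; the furniture and walls round the work are solid. World frame = base frame: x ahead of the robot, y to its left, z up, the work surface at z = 0. Lengths are in m, angles in rad, forces in N, time in s.
With the tool pointing down it reaches from about 0.425 to 0.95 m from the base axis. Payload 3.5 kg.
Tool frame: the origin (TCP) lies between the finger pads; the fingertips stand 22 mm ahead of it and the grasp point (between the pads) lies 3 mm ahead of it (ctrl.nose_length is the z of the fingertips in the tool frame, in m); z points along the fingers, y is the line along which they close (so a half turn about z gives the same grasp; the last joint's range is limited). The gripper opens to 85 mm and grips with 20 to 120 N. Pads are 22 mm wide; open, the fingers measure 114 mm over their backs; the gripper's body (76 mm by 85 mm) begins 54 mm behind the grasp point. The pads swing forward as they close: fully open they stand 13 mm farther back than shut.
Start: joints at [1.183, 0.286, 1.577, -0, 1.279, -0.15], TCP at [0.159, 0.656, 0.223] pointing down, gripper open.
Joint ranges: [-2.77, 2.77], [-0.9, 2.22], [0.21, 2.48], [-1.53, 4.67], [0.24, 2.81], [-2.84, 2.84]. Speed limits (rad/s): [2.79, 2.79, 3.14, 3.14, 3.14, 3.14].

## Interface

Orientations are given as a unit quaternion [x, y, z, w].
In Python, from plant import ctrl gives the robot as it stands. The module is installed in compiled form; this text tells all that it offers.
- The arm moves only by the tool send_rows, never from a script. Its argument "rows" is text: rows parted by semicolons, each of 7 numbers parted by spaces: the turn, a rotation vector about the tool's x, y, z in parts of the range, where 1.0 means 90 degrees, then the shift along the tool's x, y, z in shares of 400 mm (1.0 is 400 mm), then the opening, from -1 (shut) to 1 (fully open). A call has 1 to 8 rows; each row is the pose to reach, as a shift and turn from the pose commanded when the call began, along the tool's axes at that moment; what a row does not reach only later rows make up. A row lasts 1/8 s, in which the tool goes at most 62.5 mm and 10.7 degrees, less where a joint would pass 70% of its speed; a pose out of reach is approached as far as the arm can. A call with a gripper value outside its range is refused whole. The fingers move at their own pace and stop on an object; "grip_force" is the grip in N (left out, the last holds). Time passes only in rows, so rows that repeat a pose let the fingers close. It gives the time, the measured TCP pose, the force, the opening and the grip force at its end, in the units of the state.
- ctrl.get_state(): the state, without advancing time (a new reading comes with each control period).
- ctrl.read_camera(name): name is "side" or "top" or "wrist"; returns a dict with "color" (480x640x3 uint8, red, green, blue), "fx", "fy", "cx", "cy" (pixels), "extrinsics" (4x4, takes a point from world to camera coordinates). Camera axes: x right, y down, z forward; pixel columns grow to the right and rows downward; lengths in m; the calibration is good to about 2 mm. The wrist camera is an equidistant fisheye: a pixel r from the principal point sees the ray r / f radians off the axis. A picture is of the moment at which its call begins. There is no depth.
- ctrl.sign_off(): hands the job in; it is judged then, once.
Trained networks look in a picture, given as the dict that the camera call returned (one of the last four; its "shot" number tells which), for a name from the list of things; names that differ only in an ending like _2 or _b are one class to them, and where a whole thing is asked for, a point or a joint stands for the part that bears it (a point fixed in the world has none). Each returns a list of dicts, best first, with "p" (0 to 1); they miss things now and then, are a little off and sometimes report something else, mostly with a low value. They report only what shows in the picture. A call takes as long as a camera call. They do not tell look-alikes from the thing itself.
- ctrl.look_for(picture, target): "position" ([x, y, z] in m, in the coordinates of the camera as it stood for that picture, good to about 4 mm: the middle of the surface that is visible of it).
The state is a dict: "time": time; "qpos": joint angles; "dq": joint speeds; "joint_efforts": joint torques, N m; "eef_pos": TCP position; "tcp_rot": TCP orientation; "contact_force": force on the tool from outside, world axes, zero at the start; "wrist_torque": the same for the moment, N m; "opening": opening from 0.0 (shut) to 1.0 (fully open); "finger_force": force on a finger pad.
Only numpy, scipy, OpenCV 4.12 (cv2) and the standard library are available. Lean on these libraries where they do the work, as an engineer would, in place of code of your own. Each camera call takes 0.05 s, during which the arm holds its last target. There are 200 camera calls.

## Task

Stand the square white jar fully down in the square pocket of the jar holder, then screw its orange cap clockwise (seen from above) until its torque limiter slips, and stop at once: the cap should slip by a few degrees but never by more than about 25. Keep the jar upright, press it down only gently (under about 30 N), and let go of it, leaving it standing in the holder and everything else undisturbed.

Things in the scene. Friction and masses are not known exactly. Their poses are not given: they have to be found in the camera images.
- jar: Loose square white jar, two thin blue bands near the foot, 0.3 to 0.5 kg. Body 60x60 mm, 68 high; narrow neck 48 mm across to z=76; round ribbed orange cap, 56 mm in diameter, z=76 to 104, white disc in its middle to 106. Origin at the centre of the underside, z up, x and y square to its sides. A quarter turn makes no difference to how it fits. Stands on the worktop at the start.
- cap_top (a point): Centre of the top of the orange cap's white disc, 106 mm above the jar's underside, on the axis of the cap. Belongs to the jar and does not turn with the cap. Grip the cap across any diameter from above, fingertips at most 32 mm below this point (the jar's shoulder lies 38 mm below). The jar can be lifted by the cap; a grip of 30 to 35 N carries and turns it.
- holder: Fixed grey jar holder that keeps the jar from turning: base plate 120x120 mm, 10 thick, with four walls to 40 mm above the worktop and a white 45 degree funnel lip to 47 mm. They enclose a square pocket 63x63 mm (1.5 mm play on each side of the jar). Origin at the centre of the underside, x and y square to the pocket walls.
- pocket (a point): Centre of the pocket's floor, 13 mm above the worktop, axes as the holder's. The jar's origin comes here when it is fully down.
- pad: Black rubber pad, 62 x 62 x 3 mm, fixed as the floor of the pocket; origin under its centre. The jar must not be pressed on it with more than 30 N.
- clutch (a joint): Slip of the cap's torque limiter, rad, 0 at the start: orange shell clockwise past its white disc (their black marks then part). First both turn together on the thread, 0.06 N m drag, for an unknown 0.3 to 0.85 rad plus 0.1 of play; then the seal winds up 0.12 rad as torque climbs to 0.45 N m, where the shell slips on steadily. Let go, the seal unwinds, slip stays. Wanted at the end: 0.08 to 0.45.
- mug: Loose white patterned mug, 82 x 114 x 91 mm, origin at the centre of its underside. Leave alone.
- spice_red: Loose spice jar with red cap, 41 mm in diameter, 105 mm high, origin at the centre of its underside. Leave alone.
- salt: Loose salt shaker with grey top, 44 mm in diameter, 90 mm high, origin at the centre of its underside. Leave alone.
- jam: Loose round jam jar with red lid, 65 x 69 x 86 mm, origin at the centre of its underside. Leave alone.
Not all that is in view belongs to the job. What is shaped like the jar but yellow is not meant. Of the things that look like the holder, take the one that is farthest to the robot's left at the start.

How it is judged:
On the way, in this order (a step that is already met when the one before it is completed fails the run):
1. the jar stands fully down in the pocket, its cap's limiter not yet slipped (horizontal distance between jar and pocket below 0.005 m and z of jar in the frame of pocket below 0.003 m and angle between jar's own z axis and vertical below 0.07 rad and value of joint clutch below 0.05 rad), for 0.2 s.
2. with the jar in the pocket, the cap is turned clockwise until its limiter slips (horizontal distance between jar and pocket below 0.005 m and z of jar in the frame of pocket below 0.003 m and angle between jar's own z axis and vertical below 0.07 rad and value of joint clutch above 0.08 rad), for 0.1 s.
At the end, for the whole second after the job is handed in: The jar stands in the pocket (origin within 5 mm of the pocket's centre sideways and less than 3 mm above its floor, tilted less than 0.07 rad), at rest and released, and the cap's limiter has slipped by 0.08 to 0.45 rad (all of step 2 and value of joint clutch below 0.45 rad and linear speed of jar below 0.01 m/s and contact force between the fingers and jar below 0.1 N); the robot touches nothing.
It fails at once if the limiter is run on past 0.45 rad (26 degrees) of slip (value of joint clutch above 0.45 rad).
It fails at once if the jar is pressed on the pocket's pad with more than 30 N (contact force between jar and pad above 30 N).
It fails at once if the jar is tipped by more than 0.5 rad (angle between jar's own z axis and vertical above 0.5 rad).
It fails at once if the mug, spice jar, salt shaker or jam jar is moved by more than 20 mm (distance of any of mug, spice_red, salt, jam from where it was at the start of the episode above 0.02 m).
It also fails if it takes over 64 s, if anything falls off the work surface, if the arm or the gripper's body presses on something with over 40 N, if the wrist force passes 120 N, or if a joint passes its speed limit or range.

## Working session

There is one attempt and no reset: what is moved stays moved. The work goes in short steps, Python scripts to look and compute and a tool call to move; the robot and the scene stay as the last step left them, time stands still between calls to the robot, and variables do not carry over. Pictures are saved under pics/ and viewed, at most 10 in all, crops included, and the job is handed in when it is done.

Besides the shell and the picture viewer there is one more tool, called after ">>>" in YAML: its name, and indented under it one key for each argument. send_rows: Moves the arm, as the interface text tells. Its arguments: {"type":"object","properties":{"rows":{"type":"string"},"grip_force":{"type":"number"}},"required":["rows"]}

```bash
mkdir -p pics
cat > h.py <<'E'
import numpy as np, cv2
from plant import ctrl
from scipy.spatial.transform import Rotation as R
def world(pic,p):
    E=np.array(pic["extrinsics"]); return (np.linalg.inv(E)@np.r_[p,1])[:3]
def save(pic,n): cv2.imwrite(f"pics/{n}.png",cv2.cvtColor(pic["color"],cv2.COLOR_RGB2BGR))
def proj(pic,P):
    c=np.array(pic["extrinsics"])@np.r_[P,1]; return np.array([pic["fx"]*c[0]/c[2]+pic["cx"],pic["fy"]*c[1]/c[2]+pic["cy"]])
def ray(pic,u,v,z):
    E=np.linalg.inv(np.array(pic["extrinsics"])); d=E[:3,:3]@np.array([(u-pic["cx"])/pic["fx"],(v-pic["cy"])/pic["fy"],1]); o=E[:3,3]
    return o+d*(z-o[2])/d[2]
E
python3 - <<'E'
from h import *
s=ctrl.get_state(); print(s, ctrl.nose_length)
for n in("top","side"):
    p=ctrl.read_camera(n); save(p,n)
    for t in("jar","cap_top","holder","mug","jam","salt","spice_red"):
        for d in ctrl.look_for(p,t): print(n,t,round(d["p"],2),world(p,d["position"]).round(3),proj(p,world(p,d["position"])).round())
E
```

```text
{'time': 0.0, 'qpos': array([ 1.18295523e+00,  2.87166441e-01,  1.57820275e+00,  7.12701253e-06,
        1.27859472e+00, -1.50002167e-01]), 'dq': array([ 1.62774144e-03, -1.77588318e-03,  8.21705130e-04,  7.32308768e-04,
        7.24444068e-05, -4.68197708e-05]), 'joint_efforts': array([ 3.65983169e-04, -4.05970180e+01, -2.92630470e+01, -1.26478485e-04,
        5.83541987e-03,  4.62123396e-06]), 'eef_pos': array([0.15874048, 0.655363  , 0.22153274]), 'tcp_rot': array([ 1.18640312e-01,  9.92936589e-01, -1.14210637e-03, -3.18300091e-04]), 'contact_force': array([ 0.56176953, -0.64287003,  0.09129744]), 'wrist_torque': array([-0.02290693, -0.01291112, -0.00741088]), 'finger_force': 0.0, 'opening': 0.9981790242151684} 0.022
top jar 0.92 [ 0.475 -0.041  0.106] [290. 246.]
top jar 0.74 [ 0.596 -0.035  0.108] [288. 201.]
top cap_top 0.72 [ 0.477 -0.039  0.106] [289. 245.]
top cap_top 0.58 [ 0.601 -0.036  0.101] [288. 199.]
top holder 0.89 [ 0.559 -0.211  0.016] [352. 219.]
top holder 0.56 [ 0.23  -0.354  0.017] [405. 335.]
top mug 0.87 [ 0.455 -0.419  0.036] [427. 254.]
top jam 0.71 [ 0.559 -0.417  0.084] [429. 214.]
top jam 0.57 [ 0.454 -0.416  0.034] [426. 254.]
top salt 0.71 [0.713 0.17  0.063] [215. 163.]
top spice_red 0.89 [ 0.668 -0.403  0.105] [424. 173.]
top spice_red 0.44 [ 0.559 -0.205  0.016] [349. 219.]
side jar 0.67 [ 0.606 -0.004  0.07 ] [252. 281.]
side jar 0.57 [ 0.484 -0.011  0.062] [308. 286.]
side cap_top 0.97 [ 0.606 -0.006  0.07 ] [252. 280.]
side cap_top 0.68 [ 0.482 -0.011  0.065] [309. 286.]
side holder 0.87 [ 0.564 -0.195  0.029] [286. 251.]
side holder 0.76 [ 0.233 -0.328  0.02 ] [419. 237.]
side mug 0.66 [ 0.453 -0.385  0.058] [338. 208.]
side jam 0.71 [ 0.568 -0.398  0.06 ] [297. 202.]
side salt 0.59 [0.72  0.189 0.052] [168. 343.]
side spice_red 0.7 [ 0.668 -0.395  0.067] [262. 198.]
```

View pics/top.png

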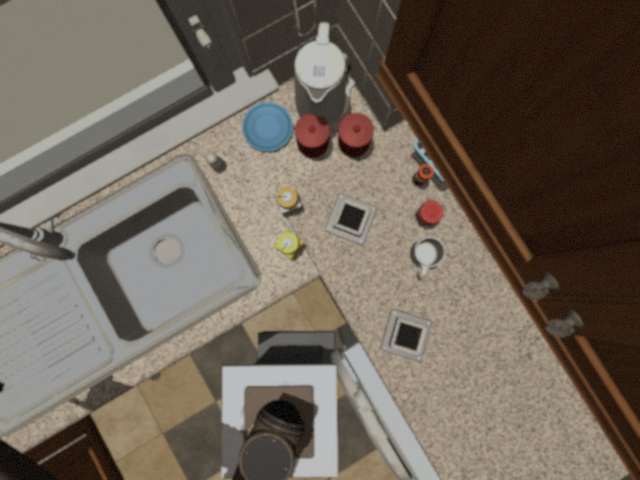

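View pics/side.png

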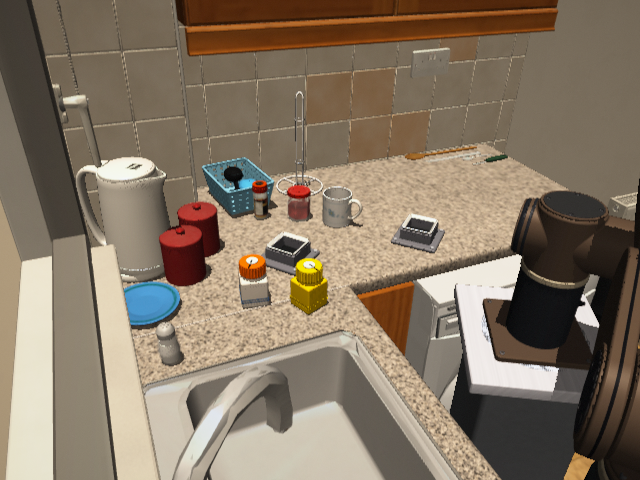

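Top view: orange jar at (288,198), yellow look-alike at (288,243). The wanted holder is the left one at (352,219); the other is at (406,335). I'll move to a viewpoint above the jar and holder.

Units first: shifts go in shares of 400 mm and turns go in shares of 90 degrees. So -327 mm is -0.8175, -120 mm is -0.3.

>>> send_rows:
  rows: "0 0 0 -0.05 -0.05 -0.15 1;0 0 0 -0.125 -0.135 -0.3 1;0 0 0 -0.23 -0.25 -0.3 1;0 0 0 -0.335 -0.365 -0.3 1;0 0 0 -0.44 -0.48 -0.3 1;0 0 0 -0.545 -0.595 -0.3 1;0 0 0 -0.65 -0.7075 -0.3 1;0 0 0 -0.75 -0.8175 -0.3 1"

```text
time: 1.8
eef_pos: [0.3711, 0.271, 0.3433]
tcp_rot: [0.118, 0.993, 0.0, 0.001]
contact_force: [1.5, 0.2, -0.2]
opening: 1.003
finger_force: 0.0
```

In the tool's units: -308 mm is -0.77, -286 mm is -0.715.

>>> send_rows:
  rows: "0 0 0 -0.105 -0.1125 0 1;0 0 0 -0.21 -0.225 0 1;0 0 0 -0.315 -0.34 0 1;0 0 0 -0.42 -0.455 0 1;0 0 0 -0.525 -0.5675 0 1;0 0 0 -0.625 -0.675 0 1;0 0 0 -0.715 -0.77 0 1;0 0 0 -0.715 -0.77 0 1"

```text
time: 2.8
eef_pos: [0.5767, -0.0969, 0.3418]
tcp_rot: [0.121, 0.993, 0.0, -0.001]
contact_force: [-0.1, 0.3, 0.5]
opening: 0.999
finger_force: 0.0
```

Run:
```python
from h import *
p=ctrl.read_camera("wrist"); save(p,"w1")
s=ctrl.get_state(); print(s["time"],s["eef_pos"],s["qpos"],R.from_quat(s["tcp_rot"]).as_matrix().round(3),s["contact_force"],s["wrist_torque"])
print({k:p[k] for k in("fx","fy","cx","cy","extrinsics")})
for t in("jar","cap_top","holder"):
    for d in ctrl.look_for(p,t): print(t,round(d["p"],2),world(p,d["position"]).round(4))
```

```text
2.85 [ 0.57612373 -0.09512716  0.34218471] [-3.37456554e-01  1.98147020e-02  1.66099068e+00  3.34831850e-04
  1.46245315e+00 -1.66797426e+00] [[-0.971  0.238 -0.001]
 [ 0.238  0.971  0.001]
 [ 0.002  0.    -1.   ]] [ 0.66578549  0.78079096 -0.17979869] [-0.02616883 -0.00570782  0.03566595]
{'fx': 371.64829954431775, 'fy': 371.64829954431775, 'cx': 321.3918853465997, 'cy': 241.69787234693484, 'extrinsics': array([[ 2.39489756e-01,  9.70898774e-01, -4.76640598e-04,
        -4.44186594e-02],
       [ 9.31265744e-01, -2.29574663e-01,  2.82912688e-01,
        -6.31059899e-01],
       [ 2.74570157e-01, -6.81985698e-02, -9.59145549e-01,
         3.27546127e-01],
       [ 0.00000000e+00,  0.00000000e+00,  0.00000000e+00,
         1.00000000e+00]])}
jar 0.9 [ 0.6015 -0.0354  0.1041]
jar 0.85 [ 0.4873 -0.037   0.1031]
cap_top 0.75 [ 0.4893 -0.035   0.105 ]
cap_top 0.37 [ 0.67   -0.3908  0.0765]
holder 0.86 [ 0.5593 -0.2048  0.0119]
holder 0.85 [ 0.256  -0.36    0.0167]
```

View pics/w1.png

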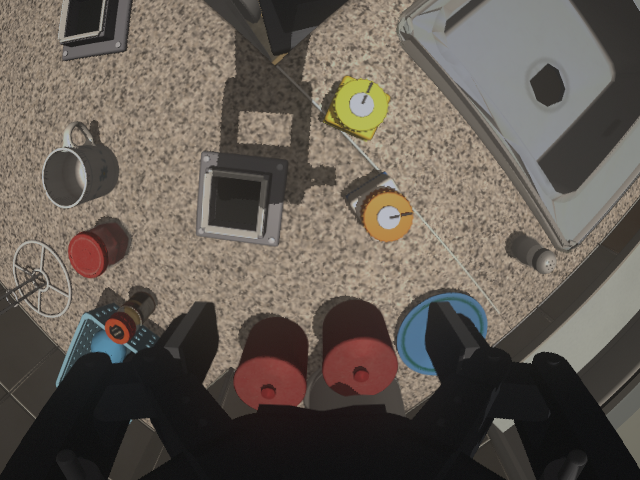

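The wrist picture shows the orange cap's disc at (388,217), the jar's body with a visible corner at about (347,203)-(385,172), and the holder centred at about (240,200). I'll rectify it to metric planes to measure the angles.

```bash
cat >> h.py <<'E'
def fproj(pic,P):
    E=np.array(pic["extrinsics"]); c=P@E[:3,:3].T+E[:3,3]; n=np.hypot(c[...,0],c[...,1]); k=pic["fx"]*np.arctan2(n,c[...,2])/n
    return np.stack([c[...,0]*k+pic["cx"],c[...,1]*k+pic["cy"]],-1).astype(np.float32)
def rect(pic,x0,y0,z,half=.09,N=400):   # rows down = -x world, cols right = -y world
    g=np.linspace(half,-half,N); X,Y=np.meshgrid(x0+g,y0+g,indexing="ij")
    m=fproj(pic,np.stack([X,Y,np.full_like(X,z)],-1)); return cv2.remap(pic["color"],m,None,cv2.INTER_CUBIC)
E
python3 - <<'E'
from h import *
p=ctrl.read_camera("wrist")
a=rect(p,.558,-.206,.010); b=rect(p,.60,-.036,.068)
cv2.imwrite("pics/r1.png",np.hstack([a,b])[:,:,::-1])
# disc centre at z=.106
r=rect(p,.60,-.036,.106,.04,400); h=cv2.cvtColor(r,cv2.COLOR_RGB2HSV)
o=((h[...,1]>150)&(h[...,0]>5)&(h[...,0]<25)).astype(np.uint8)
c=max(cv2.findContours(o,cv2.RETR_EXTERNAL,cv2.CHAIN_APPROX_NONE)[0],key=cv2.contourArea)
(cx,cy),rad=cv2.minEnclosingCircle(c); k=.08/399
print("cap(z.106) centre",.60+.04-cy*k,-.036+.04-cx*k,"r",rad*k)
w=((h[...,1]<60)&(h[...,2]>150)).astype(np.uint8); 
c=max(cv2.findContours(w,cv2.RETR_EXTERNAL,cv2.CHAIN_APPROX_NONE)[0],key=lambda c:cv2.contourArea(c) if abs(c.mean((0,1))-200).max()<80 else 0)
(cx,cy),rad=cv2.minEnclosingCircle(c); print("disc",.60+.04-cy*k,-.036+.04-cx*k,"r",rad*k)
E
```

```text
cap(z.106) centre 0.6087717799136513 -0.03118401105302318 r 0.027822611337915103
disc 0.6097884481712093 -0.030552662784891917 r 0.012913633265292138
```

View pics/r1.png

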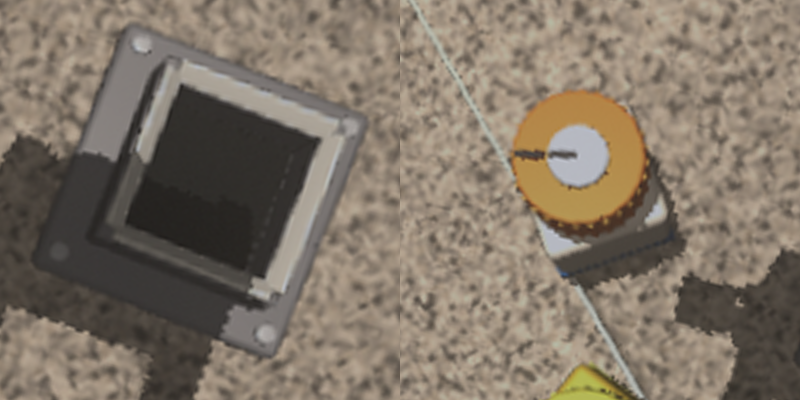

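In the tool's units: 110 mm is 0.275, 80 mm is 0.2.

>>> send_rows:
  rows: "0 0 0 -0.02 0.0875 0.1 1;0 0 0 -0.0425 0.175 0.2 1;0 0 0 -0.0425 0.175 0.275 1;0 0 0 -0.0425 0.175 0.275 1;0 0 0 -0.0425 0.175 0.275 1"

```text
time: 3.68
eef_pos: [0.6095, -0.0295, 0.235]
tcp_rot: [0.118, 0.993, -0.0, 0.001]
contact_force: [0.3, -0.3, 0.3]
opening: 0.998
finger_force: 0.0
```

Run:
```python
from h import *
p=ctrl.read_camera("wrist")
s=ctrl.get_state(); print(s["time"],s["eef_pos"],R.from_quat(s["tcp_rot"]).as_matrix().round(3))
b=rect(p,.59,-.031,.068,.06,400);b2=rect(p,.59,-.031,.0,.06,400)
cv2.imwrite("pics/r2.png",np.hstack([b,b2])[:,:,::-1])
r=rect(p,.609,-.031,.106,.04,400); h=cv2.cvtColor(r,cv2.COLOR_RGB2HSV); k=.08/399
o=((h[...,1]>150)&(h[...,0]>5)&(h[...,0]<25)).astype(np.uint8)
c=max(cv2.findContours(o,cv2.RETR_EXTERNAL,cv2.CHAIN_APPROX_NONE)[0],key=cv2.contourArea)
(cx,cy),rad=cv2.minEnclosingCircle(c); 
print("cap(z.106) centre",.609+.04-cy*k,-.031+.04-cx*k,"r",rad*k)
w=((h[...,1]<60)&(h[...,2]>150)).astype(np.uint8); 
c=max(cv2.findContours(w,cv2.RETR_EXTERNAL,cv2.CHAIN_APPROX_NONE)[0],key=lambda c:cv2.contourArea(c) if abs(c.mean((0,1))-200).max()<80 else 0)
(cx,cy),rad=cv2.minEnclosingCircle(c); print("disc",.609+.04-cy*k,-.031+.04-cx*k,"r",rad*k)
```

```text
3.725 [ 0.6098787  -0.02993049  0.23560913] [[-0.972  0.235  0.004]
 [ 0.235  0.972 -0.001]
 [-0.004  0.    -1.   ]]
cap(z.106) centre 0.6084380237703634 -0.03038665939751723 r 0.028392385994282583
disc 0.5690200513490759 -0.00022305764411027426 r 0.0010027256824617697
```

View pics/r2.png

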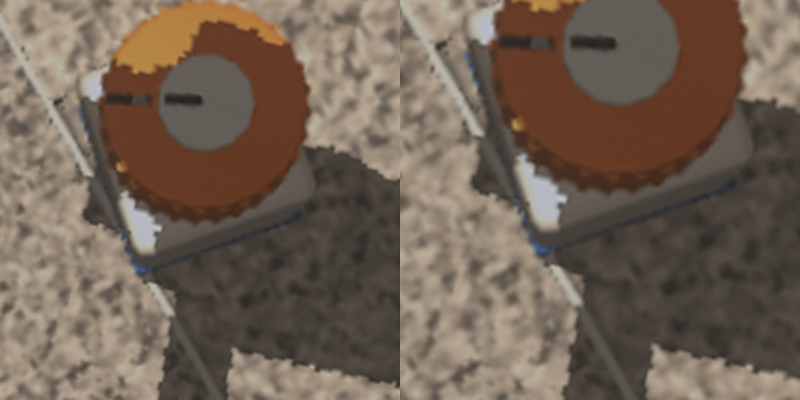

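The jar's yaw is about +18.7° and the holder's about -21.1°, so the placing needs a 40° clockwise turn. The cap lies under the TCP, so I'll go down and grip.

In the tool's units: 136 mm is 0.34, 125 mm is 0.3125.

>>> send_rows:
  rows: "0 0 0 0.0025 0 0.125 1;0 0 0 0.0025 0 0.2375 1;0 0 0 0.0025 0 0.3125 1;0 0 0 0.0025 0 0.34 1;0 0 0 0.0025 0 0.34 1;0 0 0 0.0025 0 0.34 1"
  grip_force: 34

```text
time: 4.47
eef_pos: [0.6097, -0.03, 0.0994]
tcp_rot: [0.119, 0.993, -0.0, 0.002]
contact_force: [-0.0, 0.3, -0.3]
opening: 1.004
finger_force: 0.0
```

>>> send_rows:
  rows: "0 0 0 0 0 0 -1;0 0 0 0 0 0 -1;0 0 0 0 0 0 -1;0 0 0 0 0 0 -1;0 0 0 0 0 0 -1;0 0 0 0 0 0 -1"
  grip_force: 34

```text
time: 5.22
eef_pos: [0.6091, -0.0299, 0.0982]
tcp_rot: [0.119, 0.993, -0.0, 0.001]
contact_force: [0.4, -1.2, 4.8]
opening: -0.001
finger_force: 2.7
```

Run:
```python
from h import *
s=ctrl.get_state(); print(s)
p=ctrl.read_camera("wrist");q=ctrl.read_camera("side")
a=p["color"][150:480,120:520]; b=cv2.resize(q["color"][190:355,150:350],(400,330),interpolation=cv2.INTER_CUBIC)
cv2.imwrite("pics/c1.png",np.hstack([a,b])[:,:,::-1])
```

```text
{'time': 5.225, 'qpos': array([-2.15248773e-01,  2.73369745e-01,  1.83529661e+00, -1.26330499e-04,
        1.03026918e+00, -1.54819418e+00]), 'dq': array([ 0.00176053,  0.00037051, -0.00225505, -0.00288161,  0.00024982,
        0.0009325 ]), 'joint_efforts': array([ 2.89710229e-01, -3.35106146e+01, -2.31650484e+01,  1.03798171e-01,
        8.22906196e-02,  6.40243215e-04]), 'eef_pos': array([ 0.6090624 , -0.02990802,  0.09816321]), 'tcp_rot': array([ 1.18613020e-01,  9.92939668e-01, -1.81725544e-04,  1.31718757e-03]), 'contact_force': array([ 0.35727946, -1.19827329,  4.79562921]), 'wrist_torque': array([-0.05413287, -0.01101898, -0.00618441]), 'finger_force': 2.7442236186470836, 'opening': -0.0014327862914098217}
```

View pics/c1.png

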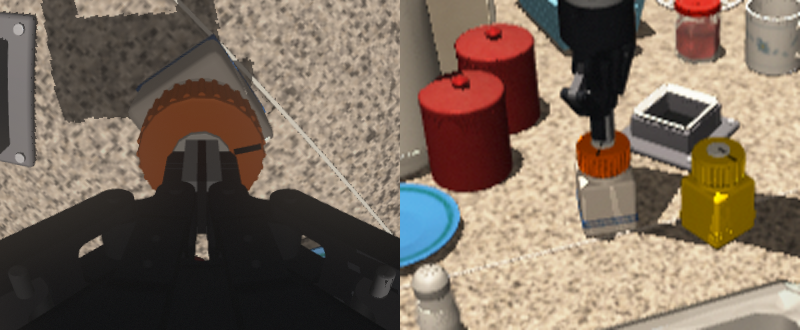

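Run:
```python
from h import *
p=ctrl.read_camera("wrist"); q=ctrl.read_camera("side"); s=ctrl.get_state(); t=s["eef_pos"]
for n,P in (("tcp",t),("tip",t-[0,0,.022]),("captop",np.array([.6085,-.0305,.106])),("captop low",np.array([.6085,-.0305,.076])),("foot",np.array([.6085,-.0305,0]))):
    print(n,fproj(p,P)-[120,150],(proj(q,P)-[150,190])*2+[400,0])
for pic in(p,q):
    for d in ctrl.look_for(pic,"jar")+ctrl.look_for(pic,"cap_top"): print(round(d["p"],2),world(pic,d["position"]).round(4))
```

```text
tcp [200.0708313  147.66412354] [604.14065109 145.88598425]
tip [200.23248291 128.93661499] [605.1117637  162.63989487]
captop [198.39245605 154.65341187] [604.41168092 139.57033675]
captop low [198.86297607 128.09112549] [605.73162695 162.49291573]
foot [199.61096191  86.58734131] [608.91914352 217.84828542]
0.83 [ 0.5946 -0.0229  0.1025]
0.65 [ 0.4988 -0.0305  0.101 ]
0.67 [ 0.4968 -0.0327  0.1098]
0.56 [ 0.599  -0.0273  0.1049]
0.65 [ 0.607  -0.0054  0.067 ]
0.62 [ 0.4812 -0.0111  0.0612]
0.85 [ 0.6063 -0.0066  0.0665]
0.71 [ 0.482  -0.0145  0.0659]
```

Run:
```python
from h import *
p=ctrl.read_camera("wrist"); s=ctrl.get_state(); t=s["eef_pos"]; M=R.from_quat(s["tcp_rot"]).as_matrix()
print("z, shut near edge, open inner near-edge corners")
for z in (-.03,-.02,-.01,0,.01,.022):
    print(z,fproj(p,t+M@[.011,0,z]).round(),fproj(p,t+M@[.011,-.0425,z]).round(),fproj(p,t+M@[.011,.0425,z]).round())
```

```text
z, shut near edge, open inner near-edge corners
-0.03 [320. 305.] [206. 303.] [434. 303.]
-0.02 [320. 294.] [213. 292.] [427. 293.]
-0.01 [320. 284.] [219. 283.] [421. 283.]
0 [320. 275.] [225. 274.] [416. 274.]
0.01 [320. 267.] [230. 266.] [411. 266.]
0.022 [320. 258.] [235. 258.] [405. 258.]
```

In the tool's units: -90 mm is -0.225, -40 mm is -0.1.

>>> send_rows:
  rows: "0 0 0 0 0 -0.1 -1;0 0 0 0 0 -0.225 -1;0 0 0 0 0 -0.225 -1;0 0 0 0 0 -0.225 -1"

```text
time: 6.18
eef_pos: [0.6073, -0.0294, 0.1858]
tcp_rot: [0.119, 0.993, 0.0, -0.001]
contact_force: [-0.1, 0.3, -0.2]
opening: -0.002
finger_force: 0.0
```

Run:
```python
from h import *
p=ctrl.read_camera("wrist"); q=ctrl.read_camera("side"); s=ctrl.get_state(); print(s["eef_pos"],s["contact_force"],s["opening"])
t=s["eef_pos"]
for P in (t,t-[0,0,.022],np.array([.6085,-.0305,.106])): print(fproj(p,P)-[120,150],(proj(q,P)-[150,140])*2+[400,0])
a=p["color"][150:480,120:520]; b=cv2.resize(q["color"][140:305,150:350],(400,330),interpolation=cv2.INTER_CUBIC)
cv2.imwrite("pics/c2.png",np.hstack([a,b])[:,:,::-1])
```

```text
[ 0.6066269  -0.0292494   0.18438299] [-0.36887364 -0.41946593 -0.62309933] -0.0006694036509811579
[199.97769165 145.06427002] [602.28455013 177.30336516]
[200.1401062  126.90029907] [603.31559887 195.47389127]
[199.24349976  97.62783813] [604.41168092 239.57033675]
```

View pics/c2.png

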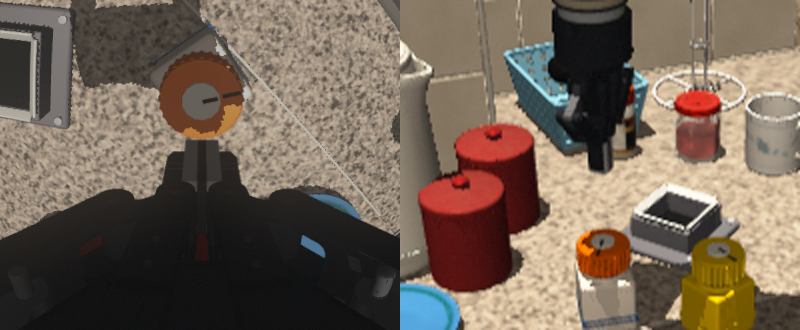

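The fingertips are really about 8 mm behind the reported TCP when shut, some 30 mm less forward than stated. They closed on top of the cap at z≈0.106. I'll check that the jar was left in place.

```bash
cat >> h.py <<'E'
def cap(pic,x0=.609,y0=-.031,z=.106,zc=.104):
    r=rect(pic,x0,y0,zc,.04,400); h=cv2.cvtColor(r,cv2.COLOR_RGB2HSV); k=.08/399
    o=((h[...,1]>120)&((h[...,0]<25))&(h[...,2]>60)).astype(np.uint8)
    c=max(cv2.findContours(o,cv2.RETR_EXTERNAL,cv2.CHAIN_APPROX_NONE)[0],key=cv2.contourArea)
    (cx,cy),rad=cv2.minEnclosingCircle(c); print("cap",x0+.04-cy*k,y0+.04-cx*k,rad)
    r=rect(pic,x0,y0,z,.04,400); h=cv2.cvtColor(r,cv2.COLOR_RGB2HSV)
    g=((h[...,1]<60)&(h[...,2]>60)).astype(np.uint8)
    Y,X=np.mgrid[:400,:400]; g[np.hypot(X-cx,Y-cy)>90]=0
    c=max(cv2.findContours(g,cv2.RETR_EXTERNAL,cv2.CHAIN_APPROX_NONE)[0],key=cv2.contourArea)
    (dx,dy),rad=cv2.minEnclosingCircle(c); print("disc",x0+.04-dy*k,y0+.04-dx*k,rad*k)
    gray=r.max(2); d=np.hypot(X-dx,Y-dy)
    for nm,lo,hi in(("disc mark",15,rad-6),("shell mark",rad+12,rad+50)):
        m=(d>lo)&(d<hi)&(gray<(55)); print(nm,m.sum(),np.degrees(np.arctan2((dx-X[m]).mean(),(dy-Y[m]).mean())) if m.sum() else None)  # world yaw
E
python3 - <<'E'
from h import *
p=ctrl.read_camera("wrist"); cap(p)
cv2.imwrite("pics/r3.png",np.hstack([rect(p,.59,-.031,.068,.06,400),rect(p,.609,-.031,.106,.04,400)])[:,:,::-1])
E
```

```text
cap 0.6083937021508851 -0.029515037593984966 151.60342407226562
disc 0.6110168922061012 -0.03009021516192826 0.012777442262883772
disc mark 400 84.9783598489076
shell mark 331 89.68552386030328
```

View pics/r3.png

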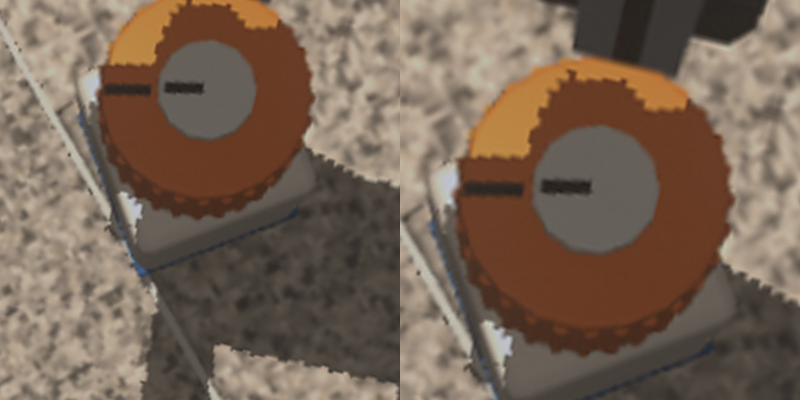

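Run:
```python
from h import *
p=ctrl.read_camera("wrist"); r=rect(p,.59,-.031,.012,.07,560).astype(int)
m=(r[...,2]>r[...,0]+12)&(r[...,2]>r[...,1]+6); Y,X=np.nonzero(m)
print(m.sum(),X.min(),X.max(),Y.min(),Y.max())
# split at the lowest point (corner)
i=Y.argmax(); xc=X[i]; print(xc,Y[i])
for nm,sel in(("right",X>xc+15),("left",X<xc-3)):
    pts=np.c_[X[sel],Y[sel]].astype(np.float32); v=cv2.fitLine(pts,cv2.DIST_HUBER,0,.01,.01).ravel(); print(nm,len(pts),np.degrees(np.arctan2(v[1],v[0])))
# holder: edges of plate via segmentation-free line detection
a=rect(p,.562,-.206,.047,.05,400); g=cv2.cvtColor(a,cv2.COLOR_RGB2GRAY)
for l in cv2.createLineSegmentDetector().detect(g)[0][:,0]:
    L=np.hypot(l[2]-l[0],l[3]-l[1])
    if L>90: print(l.round(),L.round(),((np.degrees(np.arctan2(l[3]-l[1],l[2]-l[0]))+45)%90-45).round(1))
cv2.imwrite("pics/h1.png",a[:,:,::-1])
```

```text
822 118 437 63 347
208 347
right 73 -22.782606
left 517 69.28806
[257. 362.  23. 268.] 251.0 21.9
[104.  10.   1. 266.] 276.0 21.8
[329.  76. 170.  13.] 171.0 21.4
[ 23. 271. 118.  37.] 252.0 22.0
[ -1. 113.  37.  19.] 102.0 21.8
[ 18. 252.  97.  48.] 219.0 21.2
```

In the tool's units: 70 mm is 0.175, 40 mm is 0.1.

>>> send_rows:
  rows: "0 0 0 -0.0075 0 0 1;0 0 0 -0.0075 0 0 1;0 0 0 -0.0075 0 0 1;0 0 0 -0.0075 0 0 1;0 0 0 -0.0075 0 0.1 1;0 0 0 -0.0075 0 0.175 1;0 0 0 -0.0075 0 0.175 1;0 0 0 -0.0075 0 0.175 1"

```text
time: 7.38
eef_pos: [0.6118, -0.0305, 0.1183]
tcp_rot: [0.119, 0.993, -0.0, 0.001]
contact_force: [-0.5, -0.1, 0.3]
opening: 0.999
finger_force: 0.0
```

In the tool's units: 48 mm is 0.12, 42 mm is 0.105.

>>> send_rows:
  rows: "0 0 0 0 0 0.0375 1;0 0 0 0 0 0.075 1;0 0 0 0 0 0.105 1;0 0 0 0 0 0.12 1;0 0 0 0 0 0.12 1;0 0 0 0 0 0.12 1"

```text
time: 8.12
eef_pos: [0.6114, -0.0305, 0.0694]
tcp_rot: [0.119, 0.993, -0.0, 0.0]
contact_force: [0.3, 0.5, 0.1]
opening: 1.0
finger_force: 0.0
```

>>> send_rows:
  rows: "0 0 0 0 0 0 -1;0 0 0 0 0 0 -1;0 0 0 0 0 0 -1;0 0 0 0 0 0 -1;0 0 0 0 0 0 -1;0 0 0 0 0 0 -1"
  grip_force: 34

```text
time: 8.88
eef_pos: [0.6113, -0.0307, 0.0697]
tcp_rot: [0.119, 0.993, -0.0, 0.0]
contact_force: [-2.1, -1.6, 5.6]
opening: 0.64
finger_force: 36.6
```

In the tool's units: -70 mm is -0.175, -45 mm is -0.1125.

>>> send_rows:
  rows: "0 0 0 0 0 -0.05 -1;0 0 0 0 0 -0.1125 -1;0 0 0 0 0 -0.175 -1;0 0 0 0 0 -0.175 -1"

```text
time: 9.38
eef_pos: [0.6123, -0.0303, 0.1412]
tcp_rot: [0.119, 0.993, 0.0, 0.002]
contact_force: [-0.1, -0.5, -3.0]
opening: 0.643
finger_force: 37.4
```

In the tool's units: -182 mm is -0.455, -160 mm is -0.4, 43 degrees is 0.4778.

>>> send_rows:
  rows: "0 0 0.0444 0.0025 -0.045 0 -1;0 0 0.1111 0.005 -0.1125 0 -1;0 0 0.1889 0.0075 -0.1875 0 -1;0 0 0.2667 0.01 -0.2625 0 -1;0 0 0.3444 0.0125 -0.3375 0 -1;0 0 0.4222 0.015 -0.4 0 -1;0 0 0.4778 0.0175 -0.455 0 -1;0 0 0.4778 0.0175 -0.455 0 -1"

```text
time: 10.38
eef_pos: [0.56, -0.2061, 0.137]
tcp_rot: [0.475, 0.88, 0.0, -0.002]
contact_force: [0.2, 0.3, -3.3]
opening: 0.643
finger_force: 37.5
```

Run:
```python
from h import *
p=ctrl.read_camera("wrist"); q=ctrl.read_camera("side"); s=ctrl.get_state(); print(s["time"],s["eef_pos"],s["qpos"],s["contact_force"],s["wrist_torque"],s["opening"],s["finger_force"])
M=R.from_quat(s["tcp_rot"]).as_matrix(); print(np.degrees(np.arctan2(M[1,0],M[0,0])))
a=cv2.resize(rect(p,s["eef_pos"][0],s["eef_pos"][1],.047,.09,400),(400,400)); b=cv2.resize(q["color"][180:300,220:340],(400,400),interpolation=cv2.INTER_CUBIC)
cv2.imwrite("pics/c3.png",np.hstack([a,b])[:,:,::-1])
```

```text
10.475 [ 0.56056259 -0.20476702  0.13745513] [-5.20418403e-01  2.01415337e-01  1.84247017e+00  7.73897765e-04
  1.10038027e+00 -1.10381733e+00] [-0.88260099 -0.258387   -3.59908634] [ 0.08953243  0.02445741 -0.0282627 ] 0.6435827477778596 37.45740294456482
123.40609978267291
```

View pics/c3.png

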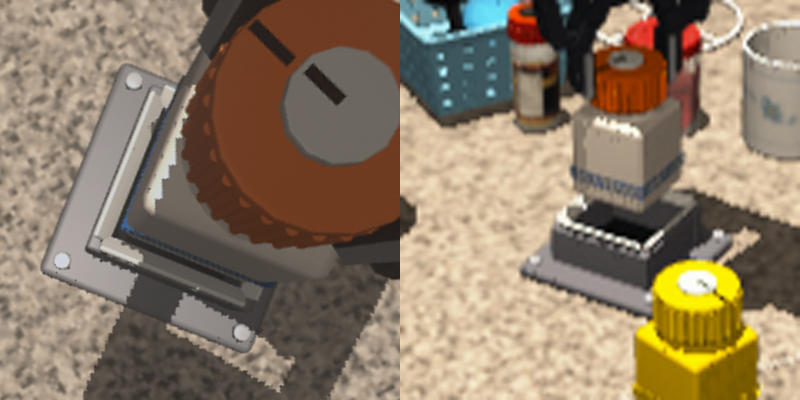

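The jar hangs aligned over the pocket. I'll lower it in steps and watch the force.

In the tool's units: 30 mm is 0.075, 26 mm is 0.065.

>>> send_rows:
  rows: "0 0 0 -0.0025 0.0025 0.02 -1;0 0 0 -0.0025 0.0025 0.0375 -1;0 0 0 -0.0025 0.0025 0.0525 -1;0 0 0 -0.0025 0.0025 0.065 -1;0 0 0 -0.0025 0.0025 0.075 -1;0 0 0 -0.0025 0.0025 0.075 -1"

```text
time: 11.22
eef_pos: [0.5634, -0.2067, 0.1098]
tcp_rot: [0.474, 0.88, -0.0, 0.001]
contact_force: [-0.0, -2.2, 0.1]
opening: 0.642
finger_force: 37.8
```

In the tool's units: 6 mm is 0.015, 4 mm is 0.01.

>>> send_rows:
  rows: "0 0 0 -0.0025 -0.0025 0.005 -1;0 0 0 -0.0025 -0.0025 0.01 -1;0 0 0 -0.0025 -0.0025 0.015 -1;0 0 0 -0.0025 -0.0025 0.015 -1"

```text
time: 11.72
eef_pos: [0.5615, -0.2066, 0.1015]
tcp_rot: [0.474, 0.88, 0.0, -0.001]
contact_force: [0.4, -0.5, -3.9]
opening: 0.643
finger_force: 37.9
```

In the tool's units: 15 mm is 0.0375, 13 mm is 0.0325.

>>> send_rows:
  rows: "0 0 0 0 0 0.0125 -1;0 0 0 0 0 0.025 -1;0 0 0 0 0 0.0325 -1;0 0 0 0 0 0.0375 -1;0 0 0 0 0 0.0375 -1"

```text
time: 12.35
eef_pos: [0.5623, -0.2071, 0.0877]
tcp_rot: [0.474, 0.88, 0.0, -0.0]
contact_force: [-0.1, -0.0, -4.0]
opening: 0.647
finger_force: 38.0
```

In the tool's units: 1 mm is 0.0025.

>>> send_rows:
  rows: "0 0 0 0 0 0.0025 -1;0 0 0 0 0 0.0025 -1"

```text
time: 12.6
eef_pos: [0.5625, -0.2072, 0.087]
tcp_rot: [0.474, 0.88, 0.0, 0.0]
contact_force: [-0.4, -1.0, -2.8]
opening: 0.64
finger_force: 38.0
```

In the tool's units: 1 mm is 0.0025.

>>> send_rows:
  rows: "0 0 0 0 0 0.0025 -1;0 0 0 0 0 0.0025 -1"

```text
time: 12.85
eef_pos: [0.5624, -0.2072, 0.0859]
tcp_rot: [0.474, 0.88, 0.0, 0.0]
contact_force: [-0.2, -0.1, -4.1]
opening: 0.645
finger_force: 38.0
```

In the tool's units: 1 mm is 0.0025.

>>> send_rows:
  rows: "0 0 0 0 0 0.0025 -1;0 0 0 0 0 0.0025 -1"

```text
time: 13.1
eef_pos: [0.5623, -0.2072, 0.0848]
tcp_rot: [0.474, 0.88, 0.0, -0.0]
contact_force: [0.4, -0.7, -3.6]
opening: 0.643
finger_force: 38.0
```

In the tool's units: 1 mm is 0.0025.

>>> send_rows:
  rows: "0 0 0 0 0 0.0025 -1;0 0 0 0 0 0.0025 -1"

```text
time: 13.35
eef_pos: [0.5623, -0.2072, 0.0838]
tcp_rot: [0.474, 0.88, 0.0, -0.0]
contact_force: [-0.9, -0.4, -3.5]
opening: 0.642
finger_force: 38.0
```

In the tool's units: 0.6 mm is 0.0015.

>>> send_rows:
  rows: "0 0 0 0 0 0.0015 -1;0 0 0 0 0 0.0015 -1"

```text
time: 13.6
eef_pos: [0.5623, -0.2072, 0.0833]
tcp_rot: [0.474, 0.88, 0.0, -0.0]
contact_force: [-0.3, 0.4, -3.3]
opening: 0.64
finger_force: 38.0
```

In the tool's units: 0.7 mm is 0.0018.

>>> send_rows:
  rows: "0 0 0 0 0 0.0018 -1;0 0 0 0 0 0.0018 -1"

```text
time: 13.85
eef_pos: [0.5625, -0.2073, 0.0828]
tcp_rot: [0.474, 0.88, -0.0, 0.0]
contact_force: [-0.8, -0.1, -1.9]
opening: 0.646
finger_force: 38.1
```

In the tool's units: 0.5 mm is 0.0013.

>>> send_rows:
  rows: "0 0 0 0 0 0.0013 -1;0 0 0 0 0 0.0013 -1"

```text
time: 14.1
eef_pos: [0.5626, -0.2074, 0.0828]
tcp_rot: [0.474, 0.88, -0.0, 0.0]
contact_force: [-1.7, -0.4, 1.4]
opening: 0.643
finger_force: 38.2
```

Seated: net up-force is about 1.4 N, so the pad load is about 5 N. Now I'll turn clockwise and watch the torque.

```bash
cat > t.py <<'E'
from h import *
s=ctrl.get_state(); M=R.from_quat(s["tcp_rot"]).as_matrix()
print("t",round(s["time"],2),"yaw",np.degrees(np.arctan2(M[1,0],M[0,0])).round(2),"F",s["contact_force"].round(1),"T",s["wrist_torque"].round(3),"e6",s["joint_efforts"][5].round(3),"q6",s["qpos"][5].round(4),"z",s["eef_pos"].round(4))
E
python3 t.py
```

```text
t 14.1 yaw 123.38 F [-1.7 -0.4  1.4] T [0.008 0.346 0.018] e6 0.007 q6 -1.1047 z [ 0.5626 -0.2074  0.0828]
```

In the tool's units: 18 degrees is 0.2.

>>> send_rows:
  rows: "0 0 0.0333 0 0 0 -1;0 0 0.0667 0 0 0 -1;0 0 0.1 0 0 0 -1;0 0 0.1333 0 0 0 -1;0 0 0.1667 0 0 0 -1;0 0 0.2 0 0 0 -1;0 0 0.2 0 0 0 -1"

```text
time: 14.98
eef_pos: [0.5622, -0.2076, 0.0828]
tcp_rot: [0.606, 0.796, -0.0, -0.0]
contact_force: [-3.3, -1.0, 2.9]
opening: 0.643
finger_force: 38.3
```

```bash
python3 t.py
```

```text
t 14.97 yaw 105.44 F [-3.3 -1.   2.9] T [-0.137  0.705  0.082] e6 0.138 q6 -0.7914 z [ 0.5622 -0.2076  0.0828]
```

In the tool's units: 5 degrees is 0.0556.

>>> send_rows:
  rows: "0 0 0.0278 0 0 0 -1;0 0 0.0556 0 0 0 -1;0 0 0.0556 0 0 0 -1"

```text
time: 15.35
eef_pos: [0.5622, -0.2076, 0.0828]
tcp_rot: [0.64, 0.769, -0.001, -0.0]
contact_force: [-4.9, -0.1, 4.7]
opening: 0.643
finger_force: 38.5
```

```bash
python3 t.py
```

```text
t 15.35 yaw 100.47 F [-4.9 -0.1  4.7] T [-0.169  0.941  0.06 ] e6 0.143 q6 -0.7046 z [ 0.5622 -0.2076  0.0828]
```

In the tool's units: -0.3 mm is -0.0008, 5 degrees is 0.0556.

>>> send_rows:
  rows: "0 0 0.0278 0 0 -0.0008 -1;0 0 0.0556 0 0 -0.0008 -1;0 0 0.0556 0 0 -0.0008 -1"

```text
time: 15.72
eef_pos: [0.5621, -0.2076, 0.0828]
tcp_rot: [0.672, 0.74, -0.001, -0.0]
contact_force: [-5.5, -1.2, 4.1]
opening: 0.643
finger_force: 38.6
```

```bash
python3 t.py
```

```text
t 15.72 yaw 95.48 F [-5.5 -1.2  4.1] T [-0.289  0.987  0.091] e6 0.135 q6 -0.6176 z [ 0.5621 -0.2076  0.0828]
```

In the tool's units: 5 degrees is 0.0556.

>>> send_rows:
  rows: "0 0 0.0278 0 0 0 -1;0 0 0.0556 0 0 0 -1;0 0 0.0556 0 0 0 -1"

```text
time: 16.1
eef_pos: [0.562, -0.2076, 0.0828]
tcp_rot: [0.704, 0.71, -0.001, -0.0]
contact_force: [-6.2, -1.0, 4.1]
opening: 0.645
finger_force: 38.6
```

```bash
python3 t.py
```

```text
t 16.1 yaw 90.49 F [-6.2 -1.   4.1] T [-0.17   1.043  0.106] e6 0.138 q6 -0.5304 z [ 0.562  -0.2076  0.0828]
```

In the tool's units: -0.6 mm is -0.0015, -0.3 mm is -0.0008, 5 degrees is 0.0556.

>>> send_rows:
  rows: "0 0 0.0278 0 -0.0008 -0.0008 -1;0 0 0.0556 0 -0.0015 -0.0008 -1;0 0 0.0556 0 -0.0015 -0.0008 -1"

```text
time: 16.48
eef_pos: [0.5618, -0.2076, 0.0828]
tcp_rot: [0.734, 0.679, -0.0, 0.0]
contact_force: [-3.9, -2.3, 2.7]
opening: 0.644
finger_force: 38.5
```

```bash
python3 t.py
```

```text
t 16.48 yaw 85.48 F [-3.9 -2.3  2.7] T [-0.279  0.716  0.101] e6 0.135 q6 -0.4437 z [ 0.5618 -0.2076  0.0828]
```

In the tool's units: 5 degrees is 0.0556.

>>> send_rows:
  rows: "0 0 0.0278 0 0 0 -1;0 0 0.0556 0 0 0 -1;0 0 0.0556 0 0 0 -1"

```text
time: 16.85
eef_pos: [0.5617, -0.2075, 0.0828]
tcp_rot: [0.763, 0.646, -0.0, 0.0]
contact_force: [-5.3, -2.2, 2.8]
opening: 0.643
finger_force: 38.5
```

```bash
python3 t.py
```

```text
t 16.85 yaw 80.48 F [-5.3 -2.2  2.8] T [-0.299  0.84   0.03 ] e6 0.137 q6 -0.3565 z [ 0.5617 -0.2075  0.0828]
```

In the tool's units: -0.4 mm is -0.001, -0.3 mm is -0.0008, 5 degrees is 0.0556.

>>> send_rows:
  rows: "0 0 0.0278 0 -0.0008 0 -1;0 0 0.0556 0 -0.001 0 -1;0 0 0.0556 0 -0.001 0 -1"

```text
time: 17.23
eef_pos: [0.5615, -0.2074, 0.0828]
tcp_rot: [0.791, 0.612, -0.0, 0.0]
contact_force: [-4.3, -2.4, 2.1]
opening: 0.64
finger_force: 38.5
```

```bash
python3 t.py
```

```text
t 17.23 yaw 75.49 F [-4.3 -2.4  2.1] T [-0.333  0.681  0.029] e6 0.158 q6 -0.2695 z [ 0.5615 -0.2074  0.0828]
```

In the tool's units: 5 degrees is 0.0556.

>>> send_rows:
  rows: "0 0 0.0278 0 0 0 -1;0 0 0.0556 0 0 0 -1;0 0 0.0556 0 0 0 -1"

```text
time: 17.6
eef_pos: [0.5612, -0.2075, 0.0828]
tcp_rot: [0.816, 0.578, -0.001, 0.0]
contact_force: [-5.2, -2.3, 3.0]
opening: 0.645
finger_force: 38.6
```

```bash
python3 t.py
```

```text
t 17.6 yaw 70.57 F [-5.2 -2.3  3. ] T [-0.364  0.891  0.393] e6 0.434 q6 -0.1833 z [ 0.5612 -0.2075  0.0828]
```

Torque is climbing along the wind-up slope, so slip should begin in about 1.6°.

In the tool's units: -0.3 mm is -0.0008, 4 degrees is 0.0444.

>>> send_rows:
  rows: "0 0 0.0222 0 -0.0008 0 -1;0 0 0.0444 0 -0.0008 0 -1;0 0 0.0444 0 -0.0008 0 -1"

```text
time: 17.98
eef_pos: [0.5606, -0.2075, 0.083]
tcp_rot: [0.836, 0.549, -0.001, 0.0]
contact_force: [-5.3, -2.9, 4.0]
opening: 0.647
finger_force: 38.6
```

```bash
python3 t.py
```

```text
t 17.98 yaw 66.62 F [-5.3 -2.9  4. ] T [-0.438  1.023  0.463] e6 0.515 q6 -0.114 z [ 0.5606 -0.2075  0.083 ]
```

In the tool's units: 4 degrees is 0.0444.

>>> send_rows:
  rows: "0 0 0.0222 0 0 0 -1;0 0 0.0444 0 0 0 -1;0 0 0.0444 0 0 0 -1"

```text
time: 18.35
eef_pos: [0.5605, -0.2074, 0.0829]
tcp_rot: [0.854, 0.52, -0.001, -0.0]
contact_force: [-6.0, -2.6, 3.7]
opening: 0.642
finger_force: 38.6
```

```bash
python3 t.py
```

```text
t 18.35 yaw 62.62 F [-6.  -2.6  3.7] T [-0.389  1.072  0.487] e6 0.519 q6 -0.0442 z [ 0.5605 -0.2074  0.0829]
```

In the tool's units: 4 degrees is 0.0444.

>>> send_rows:
  rows: "0 0 0.0222 0 0 0 -1;0 0 0.0444 0 0 0 -1;0 0 0.0444 0 0 0 -1"

```text
time: 18.73
eef_pos: [0.5604, -0.2074, 0.0829]
tcp_rot: [0.872, 0.49, -0.001, -0.0]
contact_force: [-6.4, -2.1, 4.4]
opening: 0.639
finger_force: 38.6
```

>>> send_rows:
  rows: "0 0 0 0 0 0 1;0 0 0 0 0 0 1;0 0 0 0 0 0 1;0 0 0 0 0 0 1;0 0 0 0 0 0 1"

```text
time: 19.35
eef_pos: [0.5612, -0.207, 0.0827]
tcp_rot: [0.873, 0.488, 0.0, 0.0]
contact_force: [-0.3, 0.2, -0.3]
opening: 0.998
finger_force: 0.0
```

In the tool's units: -120 mm is -0.3, -80 mm is -0.2.

>>> send_rows:
  rows: "0 0 0 0 0 -0.0375 1;0 0 0 0 0 -0.1 1;0 0 0 0 0 -0.2 1;0 0 0 0 0 -0.3 1;0 0 0 0 0 -0.3 1;0 0 0 0 0 -0.3 1"

```text
time: 20.1
eef_pos: [0.5608, -0.2069, 0.2027]
tcp_rot: [0.873, 0.488, -0.0, -0.0]
contact_force: [0.1, 0.2, -0.8]
opening: 1.002
finger_force: 0.0
```

```bash
python3 t.py
python3 - <<'E'
from h import *
p=ctrl.read_camera("wrist"); cap(p,.562,-.2065,.119,.117)
q=ctrl.read_camera("side")
a=rect(p,.562,-.2065,.119,.04,400); b=cv2.resize(q["color"][180:300,220:340],(400,400),interpolation=cv2.INTER_CUBIC)
cv2.imwrite("pics/c4.png",np.hstack([a,b])[:,:,::-1])
E
```

```text
t 20.1 yaw 58.38 F [ 0.1  0.2 -0.8] T [0.074 0.072 0.006] e6 -0.0 q6 0.0289 z [ 0.5608 -0.2069  0.2027]
cap 0.5640298029008068 -0.20464432015096334 151.222412109375
disc 0.5625842150542373 -0.2064506670729558 0.012787129108170819
disc mark 362 -6.996457120127187
shell mark 321 -11.34909470916516
```

View pics/c4.png

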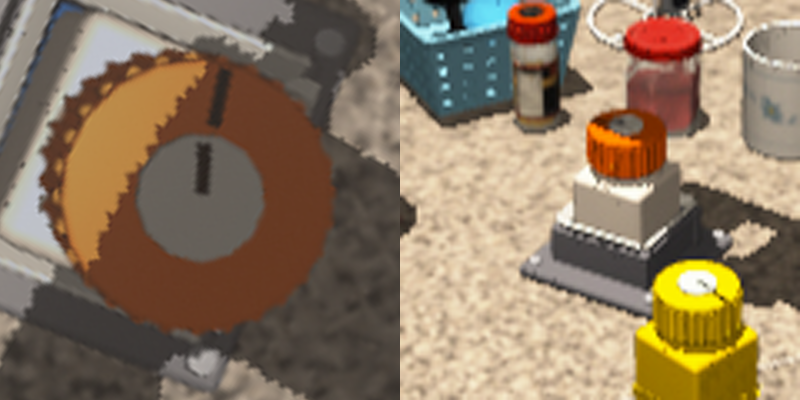

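The cap's marks have parted by about 8–10° (0.14–0.18 rad), inside the wanted range. The jar stands level and fully down in the left holder, and the gripper is clear.

```bash
python3 -c "
from plant import ctrl
print(ctrl.sign_off())"
```

```text
the job is handed in; nothing more can be done
None
```

The jar is standing fully down in the left holder, released, with its cap tightened clockwise until the limiter slipped about 0.17 rad; the job is handed in, but the sign-off returned no verdict.

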